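Start the slide dryer

TASK

Start the slide dryer by pressing its rocker switches fully on with the closed fingertips, in this order: green (mains), then blue (fan), then red (heater); each rocker goes on by pushing down its white-striped end, and none may be pushed on before the one ahead of it is fully on. Leave the yellow lamp switch off, do not disturb the specimen pots or the stain bottle, and finish clear of everything.

Things in the scene. Friction and masses are not known exactly. Their poses are not given: they have to be found in the camera images.
- dryer: Slide dryer, a fixed white cabinet 300 (x) by 360 (y) by 55 mm high; origin under its centre, x away from the robot. On top, at x = -85 mm, four rockers (green, blue, red, yellow, any order) in a row along y, 58 mm apart, in black bezels 76 by 44 mm, 13 mm high; pivots along y, 69 mm above the bench. Behind them a warm plate with slides, 65 mm above the bench.
- mains (a joint): The green rocker (mains): a shallow V 60 mm long (two 30 mm halves meeting at the pivot), 32 mm wide. Angle in rad: 0 off, 0.4 fully on (stops). At 0 the near half lies level and the far ON half slopes up; at 0.4 the reverse. No spring: it turns stiffly (0.06 N m, about 3 N at the on point) and stays where it is left.
- mains_on (a point): Point to press on the green rocker: on the face of its ON half (away from the robot, white stripe at its outer end), mid-width, 20 mm from the pivot, moving with the rocker: about 80 mm above the bench at off, 72 mm at fully on. Frame turns with the rocker; at off x points level to the ON end, y along the row, z up.
- fan (a joint): The blue rocker (fan): a shallow V 60 mm long (two 30 mm halves meeting at the pivot), 32 mm wide. Angle in rad: 0 off, 0.4 fully on (stops). At 0 the near half lies level and the far ON half slopes up; at 0.4 the reverse. No spring: it turns stiffly (0.06 N m, about 3 N at the on point) and stays where it is left.
- fan_on (a point): Point to press on the blue rocker: on the face of its ON half (away from the robot, white stripe at its outer end), mid-width, 20 mm from the pivot, moving with the rocker: about 80 mm above the bench at off, 72 mm at fully on. Frame turns with the rocker; at off x points level to the ON end, y along the row, z up.
- heater (a joint): The red rocker (heater): a shallow V 60 mm long (two 30 mm halves meeting at the pivot), 32 mm wide. Angle in rad: 0 off, 0.4 fully on (stops). At 0 the near half lies level and the far ON half slopes up; at 0.4 the reverse. No spring: it turns stiffly (0.06 N m, about 3 N at the on point) and stays where it is left.
- heater_on (a point): Point to press on the red rocker: on the face of its ON half (away from the robot, white stripe at its outer end), mid-width, 20 mm from the pivot, moving with the rocker: about 80 mm above the bench at off, 72 mm at fully on. Frame turns with the rocker; at off x points level to the ON end, y along the row, z up.
- lamp (a joint): The yellow rocker (lamp; to be left off): a shallow V 60 mm long (two 30 mm halves meeting at the pivot), 32 mm wide. Angle in rad: 0 off, 0.4 fully on (stops). At 0 the near half lies level and the far ON half slopes up; at 0.4 the reverse. No spring: it turns stiffly (0.06 N m, about 3 N at the on point) and stays where it is left.
- lamp_on (a point): Point to press on the yellow rocker: on the face of its ON half (away from the robot, white stripe at its outer end), mid-width, 20 mm from the pivot, moving with the rocker: about 80 mm above the bench at off, 72 mm at fully on. Frame turns with the rocker; at off x points level to the ON end, y along the row, z up.
- pot_left: Loose specimen pot with a white lid, 62 mm across, 60 mm high, on the bench left (+y) of the dryer; origin at the centre of its underside. Leave it alone.
- pot_right: Loose specimen pot with a white lid, 62 mm across, 60 mm high, on the bench right (-y) of the dryer; origin at the centre of its underside. Leave it alone.
- pot_front: Loose specimen pot with a white lid, 62 mm across, 60 mm high, on the bench in front of (robot's side of) the dryer; origin at the centre of its underside. Leave it alone.
- stain: Loose small amber stain bottle, 28 mm across, 55 mm high, standing on the dryer's top at the left (+y) end of the switch row, 65 to 80 mm from the nearest rocker's middle; origin at the centre of its underside. Leave it alone.

How it is judged:
On the way, in this order (a step that is already met when the one before it is completed fails the run):
1. the green mains rocker is fully on, blue and red still off (value of joint mains above 0.33 rad and value of joint each of fan, heater below 0.12 rad), for 0.2 s.
2. then the blue fan rocker is fully on, red still off (value of joint each of mains, fan above 0.33 rad and value of joint heater below 0.12 rad), for 0.2 s.
3. then the red heater rocker is fully on (value of joint each of mains, fan, heater above 0.33 rad), for 0.2 s.
At the end, for the whole second after the job is handed in: The green, blue and red rockers all stand on (each above 0.33 of 0.4 rad), the yellow one off (below 0.12 rad), and the pots and the bottle stand upright (within 0.2 rad) within 20 mm of where they were (all of step 3 and value of joint lamp below 0.12 rad and distance of each of pot_left, pot_right, pot_front, stain from where it was at the start of the episode below 0.02 m and angle between each of pot_left, pot_right, pot_front, stain's own z axis and vertical below 0.2 rad); the robot touches nothing.
It fails at once if the fan was pushed on (above 0.12 rad) while the mains was not fully on (value of joint fan above 0.12 rad and value of joint mains below 0.33 rad).
It fails at once if the heater was pushed on (above 0.12 rad) while the fan was not fully on (value of joint heater above 0.12 rad and value of joint fan below 0.33 rad).
It fails at once if the lamp switch was pushed on (above 0.12 rad) (value of joint lamp above 0.12 rad).
It fails at once if a pot or the bottle was lifted, shifted by more than 20 mm or tipped by more than 0.2 rad (not (distance of each of pot_left, pot_right, pot_front, stain from where it was at the start of the episode below 0.02 m and angle between each of pot_left, pot_right, pot_front, stain's own z axis and vertical below 0.2 rad)).
It also fails if it takes over 38 s, if anything falls off the work surface, if the arm or the gripper's body presses on something with over 40 N, if the wrist force passes 120 N, or if a joint passes its speed limit or range.

ROBOT

A 6-joint arm with a two-finger parallel gripper is mounted at the origin on the work surface. World frame = base frame: x ahead of the robot, y to its left, z up, the work surface at z = 0. Lengths are in m, angles in rad, forces in N, time in s.
With the tool pointing down it reaches from about 0.4 to 0.825 m from the base axis. Payload 7 kg.
Tool frame: the origin (TCP) lies on the mounting face of the last link; the fingertips stand 178 mm ahead of it and the grasp point (between the pads) lies 159 mm ahead of it; z points along the fingers, y is the direction in which the jaws open and shut (so a half turn about z gives the same grasp; the last joint's range is limited). The gripper opens to 88 mm and grips with 3 to 60 N. Pads are 19 mm wide; open, the fingers measure 130 mm over their backs; the gripper's body (78 mm by 193 mm) begins 47 mm behind the grasp point.
Start: joints at [-0.988, 0.359, 0.012, 0, -1.224, -0.288], TCP at [0.196, -0.646, 0.405] pointing down, gripper open.
Joint ranges: [-3.07, 3.07], [-1.43, 2.12], [-1.02, 1.25], [-3.03, 1.67], [-3.05, -0], [-3.03, 3.03]. Speed limits (rad/s): [2.39, 2.39, 3.01, 3.14, 3.14, 3.14].

INTERFACE

Orientations are given as [roll, pitch, yaw] about the fixed x, y, z axes, in that order (R = Rz(yaw) Ry(pitch) Rx(roll)).
In Python, from station import * gives the robot as it stands.
- The arm moves only by the tool arm_command, never from a script. Its argument "targets" is a list of rows, each a list of 3 entries, a list of its own where there are three numbers: the turn, a rotation vector about the world's x, y, z in rad, then the shift along the world's x, y, z in mm, then the closure, from 0 (fully open) to 1 (shut). In form: [[[wx, wy, wz], [tx, ty, tz], fingers], ...]. A call has 1 to 8 rows; each row shifts and turns the commanded pose from where the row before left it; what a row does not reach is not made up. A row lasts 1/10 s, in which the tool goes at most 50 mm and 8.59 degrees, less where a joint would pass 70% of its speed; a pose out of reach is approached as far as the arm can. A call with a gripper value outside its range is refused whole. The fingers move at their own pace and stop on an object; "squeeze" is the grip in N (left out, the last holds). Time passes only in rows, so rows that do not move let the fingers close. It gives the time, the measured TCP pose, the force and the opening at its end, in the units of the state.
- get_state(): the state, without advancing time (a new reading comes with each control period).
- grab_frame(name): name is "scene" or "side" or "wrist"; returns (picture, depth): 420x560x3 uint8, red, green, blue; 420x560 float32, m along the optical axis (not along the pixel's ray), 0 where there is no reading.
- camera_params(name): a dict with "mtx" (3x3 intrinsics, pixels), "k1" (the pictures are not rectified: a ray, as slopes to the right and down, at radius r is drawn at 1 + k1 r^2 times it, then the intrinsics apply), "eye" and "orientation" of the camera in the world. Camera axes: x right, y down, z forward; pixel columns grow to the right and rows downward; lengths in m; the calibration is good to about 2 mm. A picture is of the moment at which its call begins: read the wrist's pose just before it. camera_params takes no time and is no camera call; for the wrist camera it gives the pose at the moment of the call.
- job_done(): hands the job in, once; it reports no verdict.
The state is a dict: "t": time; "q": joint angles; "qd": joint speeds; "joint_efforts": joint torques, N m; "eef_pos": TCP position; "ee_rot": TCP orientation; "force": force on the tool from outside, world axes, zero at the start; "moment": the same for the moment, N m; "width": finger opening in m.
Only numpy, scipy, OpenCV 4.12 (cv2) and the standard library are available. Lean on these libraries where they do the work, as an engineer would, in place of code of your own. Each camera call takes 0.05 s, during which the arm holds its last target.

## Working session

There is one attempt and no reset: what is moved stays moved. The work goes in short steps, Python scripts to look and compute and a tool call to move; the robot and the scene stay as the last step left them, time stands still between calls to the robot, and variables do not carry over. Pictures are saved under pics/ and viewed, and the job is handed in when it is done.

Besides the shell and the picture viewer there is one more tool, called after "Request:" in YAML: its name, and indented under it one key for each argument. arm_command: Moves the arm, as the interface text tells. Its arguments: {"type":"object","properties":{"targets":{"type":"array"},"squeeze":{"type":"number"}},"required":["targets"]}

```bash
mkdir -p pics; ls; cat > h.py <<'E'
from station import *
import numpy as np, cv2
def save(name,fn):
    im,d=grab_frame(name); cv2.imwrite('pics/%s.png'%fn,im[:,:,::-1]); np.savez('pics/%s.npz'%fn,im=im,d=d); return im,d
E
python3 - <<'E'
from h import *
s=get_state(); print(s)
for n in ['scene','side']:
    save(n,n+'0'); print(n,camera_params(n))
print(camera_params('wrist'))
E
```

```text
pics
{'t': 0.0, 'q': array([-9.87915889e-01,  3.59400663e-01,  1.10674343e-02, -3.50149038e-04,
       -1.22409513e+00, -2.88105487e-01]), 'qd': array([ 0.00074285,  0.00122669,  0.00081361, -0.00039191, -0.00030822,
        0.00099932]), 'joint_efforts': array([ 1.61805350e-03, -5.82719851e+01,  2.93057960e+01,  6.99688330e+00,
        6.78254830e-03, -1.68765077e-04]), 'eef_pos': array([ 0.19605321, -0.64570337,  0.40371726]), 'ee_rot': array([ 3.13993435e+00, -1.48169789e-04, -2.84693683e+00]), 'force': array([0.51725633, 0.64974909, 0.11879552]), 'moment': array([ 0.01607829,  0.01776152, -0.04814498]), 'width': 0.0875444237329714}
scene {'mtx': array([[419.21809339,   0.        , 283.32752529],
       [  0.        , 419.21809339, 206.88939318],
       [  0.        ,   0.        ,   1.        ]]), 'k1': -0.11094893900327425, 'eye': array([1.24138754, 0.17195964, 0.60177338]), 'orientation': array([-2.21194945,  0.02352029,  1.77227314])}
side {'mtx': array([[439.91226038,   0.        , 278.47097893],
       [  0.        , 439.91226038, 211.86886309],
       [  0.        ,   0.        ,   1.        ]]), 'k1': -0.026724546584926828, 'eye': array([0.17583048, 0.57010424, 0.67287679]), 'orientation': array([-2.29686533,  0.01321061, -2.5347308 ])}
{'mtx': array([[294.6616191 ,   0.        , 280.37943097],
       [  0.        , 294.6616191 , 215.30064584],
       [  0.        ,   0.        ,   1.        ]]), 'k1': -0.031172711009937966, 'eye': array([ 0.13154216, -0.66504093,  0.38367606]), 'orientation': array([ 2.88354611e+00, -6.73153618e-04,  1.86439961e+00])}
```

View pics/scene0.png

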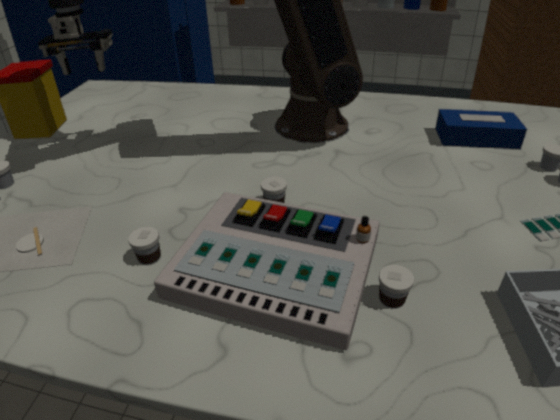

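View pics/side0.png

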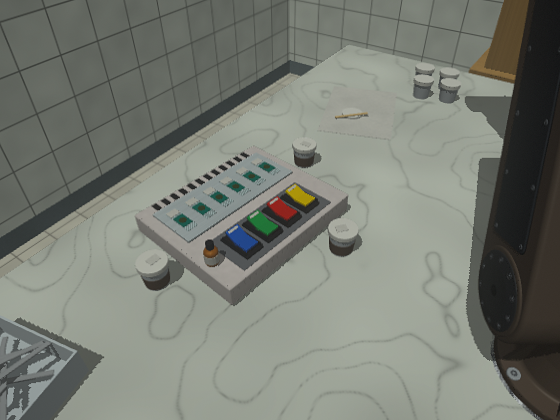

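The side view shows, from +y to -y, blue (242,240), green (263,223), red (283,210) and yellow (301,196). The amber bottle is at (211,252), beside blue, and the front pot is at (343,237). Next I'll measure positions.

```bash
cat >> h.py <<'E'
from scipy.spatial.transform import Rotation as Ro
def rays(cp,uv):
    uv=np.atleast_2d(np.float32(uv)); m=cp['mtx']
    p=(uv-[m[0,2],m[1,2]])/[m[0,0],m[1,1]]; u=p.copy()
    for _ in range(30): u=p/(1+cp['k1']*(u**2).sum(1,keepdims=True))
    return u
def R(cp): return Ro.from_euler('xyz',cp['orientation']).as_matrix()
def bydepth(cp,uv,d):
    u=rays(cp,uv); return (np.c_[u,np.ones(len(u))]*np.asarray(d)[:,None])@R(cp).T+cp['eye']
def onplane(cp,uv,z):
    u=rays(cp,uv); v=np.c_[u,np.ones(len(u))]@R(cp).T
    return cp['eye']+v*((z-cp['eye'][2])/v[:,2])[:,None]
H={'green':(45,80),'blue':(100,130),'yellow':(22,35),'red':(170,10)}
def mask(im,c,smin=120,vmin=50):
    h=cv2.cvtColor(im,cv2.COLOR_RGB2HSV); a,b=H[c]
    hm=(h[...,0]>=a)&(h[...,0]<=b) if a<b else (h[...,0]>=a)|(h[...,0]<=b)
    m=(hm&(h[...,1]>smin)&(h[...,2]>vmin)).astype(np.uint8)
    return m
def blob(m,win):
    x0,x1,y0,y1=win; k=np.zeros_like(m); k[y0:y1,x0:x1]=m[y0:y1,x0:x1]
    n,l,st,ce=cv2.connectedComponentsWithStats(k); i=1+np.argmax(st[1:,4]); return l==i,st[i],ce[i]
E
python3 - <<'E'
from h import *
for n,win in [('side',(215,330,175,265)),('scene',(225,350,190,245))]:
    z=np.load('pics/%s0.npz'%n); im,d=z['im'],z['d']; cp=camera_params(n)
    print(n)
    for c in H:
        b,st,ce=blob(mask(im,c,110,60),win); v,u=np.nonzero(b&(d>0))
        P=bydepth(cp,np.c_[u,v],d[v,u])
        print(c,st,ce.round(1),'depth med',np.median(P,0).round(4),'mean',P.mean(0).round(4),'min',P.min(0).round(3),'max',P.max(0).round(3),'pl',onplane(cp,[ce],.073).round(4))
    x0,x1,y0,y1=win
    cv2.imwrite('pics/%s_z.png'%n,cv2.resize(im[y0:y1,x0:x1,::-1],None,fx=5,fy=5,interpolation=cv2.INTER_NEAREST))
E
```

```text
side
green [247 210  31  26 364] [262.4 223.3] depth med [0.5756 0.0668 0.0731] mean [0.5743 0.0664 0.0738] min [0.547 0.045 0.059] max [0.613 0.084 0.085] pl [[0.5747 0.0658 0.073 ]]
blue [226 224  32  29 424] [241.4 238.7] depth med [0.5831 0.1242 0.073 ] mean [0.5822 0.1237 0.0737] min [0.554 0.103 0.059] max [0.614 0.142 0.085] pl [[0.5826 0.1233 0.073 ]]
yellow [285 184  30  23 325] [299.8 195.7] depth med [ 0.5602 -0.0476  0.0734] mean [ 0.5592 -0.0482  0.0735] min [ 0.53 -0.07  0.06] max [ 0.598 -0.031  0.084] pl [[ 0.5594 -0.0486  0.073 ]]
red [267 196  30  25 354] [281.6 209. ] depth med [0.5681 0.0094 0.0731] mean [0.5671 0.0091 0.0735] min [ 0.538 -0.012  0.057] max [0.611 0.027 0.084] pl [[0.5673 0.0087 0.073 ]]
scene
green [291 210  22  15 173] [303. 216.] depth med [0.5725 0.0646 0.073 ] mean [0.5745 0.0641 0.074 ] min [0.552 0.045 0.071] max [0.608 0.081 0.084] pl [[0.5733 0.0639 0.073 ]]
blue [319 215  22  16 210] [330.2 221.9] depth med [0.581  0.1213 0.0729] mean [0.5846 0.121  0.0745] min [0.559 0.101 0.067] max [0.618 0.139 0.084] pl [[0.5828 0.1208 0.073 ]]
yellow [237 199  25  17 252] [249.6 207.2] depth med [ 0.5636 -0.0509  0.0737] mean [ 0.5651 -0.0514  0.0751] min [ 0.535 -0.083  0.055] max [ 0.595 -0.033  0.084] pl [[ 0.5627 -0.0523  0.073 ]]
red [263 204  24  16 238] [275.4 212. ] depth med [0.5692 0.0062 0.0737] mean [0.5724 0.006  0.0753] min [ 0.544 -0.014  0.067] max [0.603 0.024 0.084] pl [[0.5698 0.0052 0.073 ]]
```

View pics/side_z.png

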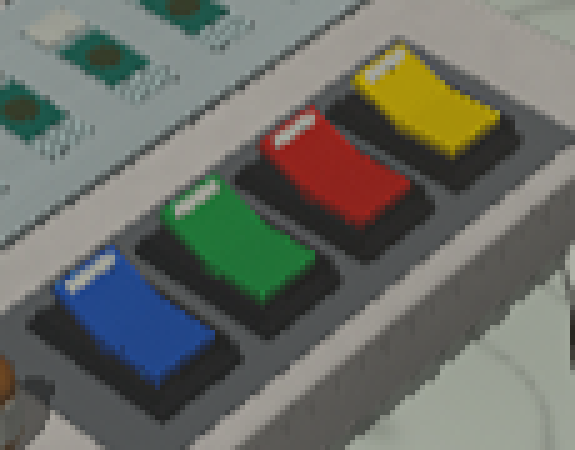

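View pics/scene_z.png

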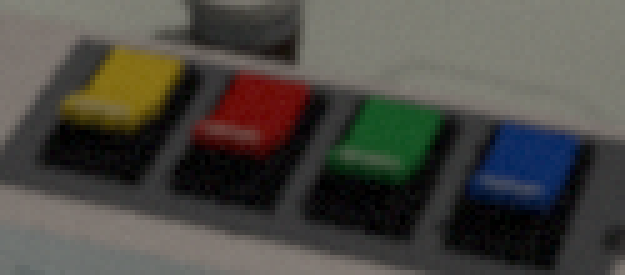

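```bash
python3 - <<'E'
from h import *
ex=np.array([.991,-.133]);ey=np.array([.133,.991])
for n,win in [('side',(215,330,175,265)),('scene',(225,350,190,245))]:
    z=np.load('pics/%s0.npz'%n); im,d=z['im'],z['d']; cp=camera_params(n)
    for c in H:
        b,st,ce=blob(mask(im,c,110,60),win)
        b=cv2.morphologyEx(b.astype(np.uint8),cv2.MORPH_CLOSE,np.ones((5,9)))
        v,u=np.nonzero(b&(d>0)); P=bydepth(cp,np.c_[u,v],d[v,u]); P=P[P[:,2]>.068]
        X=P[:,:2]@ex;Y=P[:,:2]@ey
        f=P[:,2]>.078
        lev=P[:,2]<.0745
        lo,hi=np.percentile(X,[1.5,98.5]); y0,y1=np.percentile(Y,[2,98])
        m=(lo+hi)/2+.0012; my=(y0+y1)/2
        # crease: fit far slope z=z0+tan(.4)*(x-xp)
        xp=np.median(X[f]-(P[f,2]-np.median(P[lev,2]))/np.tan(.4))
        print(n,c,'X',lo.round(4),hi.round(4),'len',(hi-lo).round(4),'Y',y0.round(4),y1.round(4),'pivot ext',(m*ex+my*ey).round(4),'levz',np.median(P[lev,2]).round(4),'crease pivot',(xp*ex+my*ey).round(4))
E
```

```text
side green X 0.5339 0.589 len 0.0551 Y 0.1256 0.1564 pivot ext [0.5763 0.0649] levz 0.0723 crease pivot [0.577  0.0648]
side blue X 0.5343 0.5898 len 0.0555 Y 0.183 0.2145 pivot ext [0.5846 0.1221] levz 0.0721 crease pivot [0.5838 0.1222]
side yellow X 0.5339 0.5901 len 0.0563 Y 0.0095 0.0408 pivot ext [ 0.5615 -0.05  ] levz 0.0724 crease pivot [ 0.5632 -0.0502]
side red X 0.5343 0.5893 len 0.055 Y 0.0672 0.0985 pivot ext [0.569  0.0072] levz 0.0725 crease pivot [0.5707 0.007 ]
scene green X 0.5406 0.5923 len 0.0518 Y 0.1244 0.155 pivot ext [0.5811 0.0629] levz 0.0725 crease pivot [0.5799 0.0631]
scene blue X 0.5396 0.5947 len 0.0551 Y 0.1821 0.213 pivot ext [0.5895 0.1202] levz 0.0723 crease pivot [0.5871 0.1205]
scene yellow X 0.5385 0.595 len 0.0565 Y 0.0073 0.039 pivot ext [ 0.566  -0.0526] levz 0.0728 crease pivot [ 0.5679 -0.0529]
scene red X 0.5398 0.5947 len 0.0549 Y 0.0653 0.0973 pivot ext [0.5742 0.005 ] levz 0.0728 crease pivot [0.5748 0.0049]
```

Request:
arm_command:
  targets:
    - [[0,0,-0.02],[20,35,0],1]
    - [[0,0,-0.02],[20,35,0],1]
    - [[0,0,-0.02],[20,35,0],1]
    - [[0,0,-0.02],[20,35,0],1]
    - [[0,0,-0.02],[20,35,0],1]
    - [[0,0,-0.02],[20,35,0],1]
    - [[0,0,-0.02],[20,35,0],1]
    - [[0,0,-0.02],[20,35,0],1]
  squeeze: 20

```text
t: 0.9
eef_pos: [0.3565, -0.3643, 0.4045]
ee_rot: [3.141, -0.0, -3.008]
force: [0.3, -0.0, 0.6]
width: 0.0296
```

Request:
arm_command:
  targets:
    - [[0,0,-0.02],[20,35,0],1]
    - [[0,0,-0.02],[20,35,0],1]
    - [[0,0,-0.02],[20,35,0],1]
    - [[0,0,-0.02],[20,35,0],1]
    - [[0,0,-0.02],[20,35,0],1]
    - [[0,0,-0.02],[20,35,0],1]
    - [[0,0,-0.02],[20,35,0],1]
    - [[0,0,-0.02],[20,35,0],1]

```text
t: 1.7
eef_pos: [0.5165, -0.0842, 0.4046]
ee_rot: [3.142, -0.0, 3.116]
force: [0.3, -0.1, 0.8]
width: 0.0007
```

Request:
arm_command:
  targets:
    - [[0,0,-0.03],[22,36,-15],1]
    - [[0,0,-0.03],[20,36,-15],1]
    - [[0,0,-0.03],[20,36,-15],1]
    - [[0,0,-0.018],[20,38,-10],1]
    - [[0,0,0],[0,0,0],1]
    - [[0,0,0],[0,0,0],1]

```text
t: 2.3
eef_pos: [0.5982, 0.0611, 0.3485]
ee_rot: [-3.14, -0.002, 3.01]
force: [-0.3, -0.3, 0.2]
width: 0.0008
```

```bash
python3 - <<'E'
from h import *
s=get_state(); print({k:s[k] for k in ['t','q','eef_pos','ee_rot','force','width']})
save('wrist','w1');print(camera_params('wrist')); save('scene','s1'); save('side','d1')
E
```

```text
{'t': 2.3, 'q': array([ 4.26347348e-01,  2.81096469e-01, -2.33961665e-01, -1.55162204e-04,
       -1.05805472e+00, -2.12858966e+00]), 'eef_pos': array([0.59816026, 0.06106099, 0.34845934]), 'ee_rot': array([-3.14048104e+00, -2.03688013e-03,  3.01006927e+00]), 'force': array([-0.26366167, -0.26848728,  0.23317329]), 'width': 0.0008003522943380264}
{'mtx': array([[294.6616191 ,   0.        , 280.37943097],
       [  0.        , 294.6616191 , 215.30064584],
       [  0.        ,   0.        ,   1.        ]]), 'k1': -0.031172711009937966, 'eye': array([0.53100685, 0.069787  , 0.32902553]), 'orientation': array([2.88430998e+00, 1.32780543e-03, 1.43725340e+00])}
```

View pics/w1.png

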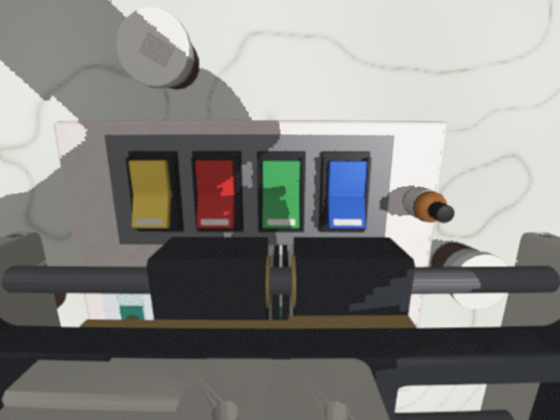

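View pics/d1.png

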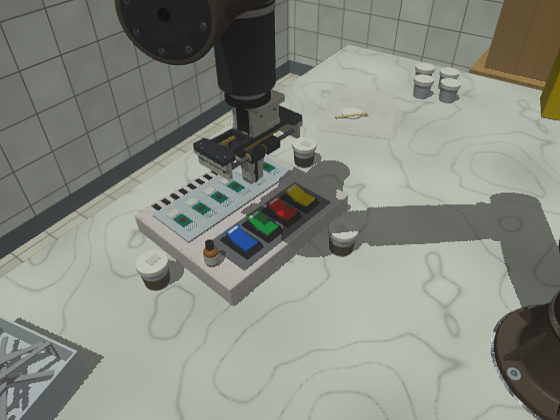

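The wrist picture shows the row level in the image, with green at (281,195), directly above the closed fingers at (281,280), and its stripe at (280,223). I'll use this closer view as a cross-check.

```bash
python3 - <<'E'
from h import *
z=np.load('pics/w1.npz'); im,d=z['im'],z['d']; cp=camera_params('wrist')
ex=np.array([.991,-.133]);ey=np.array([.133,.991])
for c in H:
    b,st,ce=blob(mask(im,c,110,50),(110,390,140,240))
    x,y,w,h,a=st
    # near edge (top row, level half z .0725), stripe-end
    near=onplane(cp,[[x+w/2,y]],.0725)[0]; far=onplane(cp,[[x+w/2,y+h]],.084)[0]
    piv=near[:2]+.030*ex; piv2=far[:2]-.0276*ex
    print(c,st,'near',near.round(4),'far',far.round(4),'pivots',piv.round(4),piv2.round(4))
E
```

```text
green [ 262  160   39   69 2344] near [0.5496 0.0673 0.0725] far [0.6077 0.0595 0.084 ] pivots [0.5793 0.0633] [0.5803 0.0631]
blue [ 327  160   41   69 2439] near [0.5572 0.1238 0.0725] far [0.6155 0.1167 0.084 ] pivots [0.5869 0.1198] [0.5881 0.1204]
yellow [ 128  160   44   69 2483] near [ 0.534  -0.0456  0.0725] far [ 0.5922 -0.0551  0.084 ] pivots [ 0.5637 -0.0496] [ 0.5649 -0.0515]
red [ 195  160   41   69 2454] near [0.5419 0.0109 0.0725] far [0.6    0.0022 0.084 ] pivots [0.5716 0.0069] [0.5726 0.0059]
```

The wrist view agrees with the other two cameras within about 2 mm, so I'll press green.

Request:
arm_command:
  targets:
    - [[0,0,0],[0,0,-25],1]
    - [[0,0,0],[0,0,-30],1]
    - [[0,0,0],[0,0,-25],1]
    - [[0,0,0],[0,0,-5],1]
    - [[0,0,0],[0,0,-3],1]
    - [[0,0,0],[0,0,-3],1]
    - [[0,0,0],[0,0,-3],1]
    - [[0,0,0],[0,0,-2],1]

```text
t: 3.25
eef_pos: [0.5991, 0.0602, 0.2552]
ee_rot: [3.14, 0.004, 3.009]
force: [1.6, -1.3, 4.3]
width: 0.0002
```

Request:
arm_command:
  targets:
    - [[0,0,0],[0,0,-2],1]
    - [[0,0,0],[0,0,-1],1]
    - [[0,0,0],[0,0,0],1]

```text
t: 3.55
eef_pos: [0.5981, 0.0604, 0.2506]
ee_rot: [3.141, 0.0, 3.008]
force: [2.4, -0.2, 2.1]
width: 0.0004
```

Request:
arm_command:
  targets:
    - [[0,0,0],[0,0,-1],1]
    - [[0,0,0],[0,0,0],1]

```text
t: 3.75
eef_pos: [0.5982, 0.0604, 0.2504]
ee_rot: [3.141, 0.001, 3.009]
force: [0.3, 0.9, 8.7]
width: 0.0005
```

Request:
arm_command:
  targets:
    - [[0,0,0],[0,0,-1],1]
    - [[0,0,0],[0,0,0],1]

```text
t: 3.95
eef_pos: [0.5981, 0.0604, 0.2503]
ee_rot: [3.141, 0.001, 3.009]
force: [-2.9, 1.5, 15.2]
width: 0.0002
```

The force rose to 15 N with no further travel, so green is at its stop. I'll rise and check.

Request:
arm_command:
  targets:
    - [[0,0,0],[0,0,10],1]
    - [[0,0,0],[0,0,30],1]
    - [[0,0,0],[0,0,40],1]
    - [[0,0,0],[0,0,20],1]
    - [[0,0,0],[0,0,0],1]

```text
t: 4.45
eef_pos: [0.5984, 0.0603, 0.3519]
ee_rot: [3.14, 0.004, 3.009]
force: [-0.7, 0.2, 0.0]
width: 0.0
```

```bash
cat >> h.py <<'E'
def check(fn):
    im,d=save('side',fn); cp=camera_params('side')
    for c in H:
        b,st,ce=blob(mask(im,c,110,50),(215,330,175,265)); v,u=np.nonzero(b&(d>0))
        P=bydepth(cp,np.c_[u,v],d[v,u]); X=P[:,:2]@[.991,-.133]
        lo,hi=X.min(),X.max(); z=P[:,2]
        print(c,'near z90',np.percentile(z[X<.548],75).round(4),'far z',np.percentile(z[X>.575],75).round(4))
    cv2.imwrite('pics/%s_z.png'%fn,cv2.resize(im[175:265,215:330,::-1],None,fx=5,fy=5,interpolation=cv2.INTER_NEAREST))
E
python3 - <<'E'
from h import *
s=get_state(); print({k:s[k] for k in ['t','eef_pos','ee_rot','force']})
check('d2')
E
```

```text
{'t': 4.45, 'eef_pos': array([0.59838585, 0.0602859 , 0.35191686]), 'ee_rot': array([3.13961382, 0.00366975, 3.00865865]), 'force': array([-0.69038105,  0.21087026,  0.00882457])}
green near z90 0.0824 far z 0.0726
blue near z90 0.0727 far z 0.0808
yellow near z90 0.0734 far z 0.0798
red near z90 0.0732 far z 0.0795
```

View pics/d2_z.png

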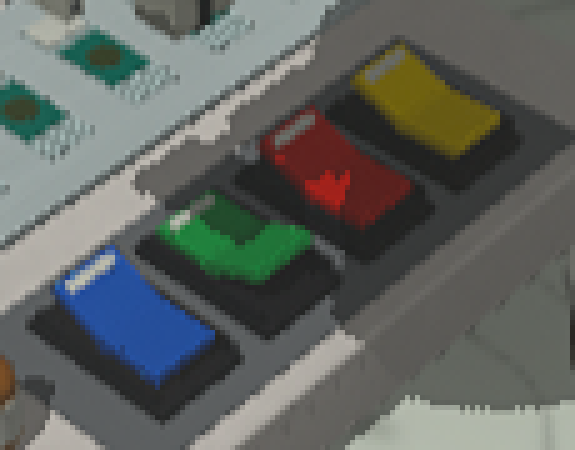

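The crop shows green flipped: its far half is level (z 72.6 mm) and its near half is raised (82 mm). The others are still off. Blue is next.

Request:
arm_command:
  targets:
    - [[0,0,0],[4,28,0],1]
    - [[0,0,0],[4,29,0],1]
    - [[0,0,0],[0,0,-20],1]
    - [[0,0,0],[0,0,-30],1]
    - [[0,0,0],[0,0,-30],1]
    - [[0,0,0],[0,0,-5],1]
    - [[0,0,0],[0,0,-3],1]
    - [[0,0,0],[0,0,-3],1]

```text
t: 5.3
eef_pos: [0.6062, 0.117, 0.2582]
ee_rot: [-3.141, -0.0, 3.008]
force: [-1.2, -1.1, 2.3]
width: 0.0006
```

Request:
arm_command:
  targets:
    - [[0,0,0],[0,0,-3],1]
    - [[0,0,0],[0,0,-3],1]
    - [[0,0,0],[0,0,-2],1]
    - [[0,0,0],[0,0,0],1]

```text
t: 5.7
eef_pos: [0.6067, 0.1173, 0.2504]
ee_rot: [3.14, 0.002, 3.009]
force: [2.2, -1.7, 3.9]
width: 0.0006
```

Request:
arm_command:
  targets:
    - [[0,0,0],[0,0,-1],1]
    - [[0,0,0],[0,0,0],1]

```text
t: 5.9
eef_pos: [0.6067, 0.1174, 0.2503]
ee_rot: [3.141, 0.002, 3.009]
force: [-1.3, -1.6, 11.5]
width: 0.0004
```

Request:
arm_command:
  targets:
    - [[0,0,0],[0,0,-1],1]
    - [[0,0,0],[0,0,0],1]

```text
t: 6.1
eef_pos: [0.6067, 0.1174, 0.2502]
ee_rot: [3.141, 0.003, 3.009]
force: [-3.1, -1.4, 17.6]
width: 0.0003
```

Request:
arm_command:
  targets:
    - [[0,0,0],[0,0,10],1]
    - [[0,0,0],[0,0,30],1]
    - [[0,0,0],[0,0,40],1]
    - [[0,0,0],[0,0,20],1]
    - [[0,0,0],[0,0,0],1]

```text
t: 6.6
eef_pos: [0.6066, 0.1175, 0.3513]
ee_rot: [3.139, 0.004, 3.009]
force: [-1.6, -0.2, -0.4]
width: 0.0004
```

```bash
python3 - <<'E'
from h import *
s=get_state(); print({k:s[k] for k in ['t','eef_pos','ee_rot','force']})
check('d3')
E
```

```text
{'t': 6.6, 'eef_pos': array([0.60656727, 0.11750951, 0.35128242]), 'ee_rot': array([3.13851744, 0.00437148, 3.00869613]), 'force': array([-1.57486514, -0.17570039, -0.36552431])}
green near z90 0.0825 far z 0.0726
blue near z90 0.0824 far z 0.0728
yellow near z90 0.0738 far z 0.0797
red near z90 0.0731 far z 0.0794
```

View pics/d3_z.png

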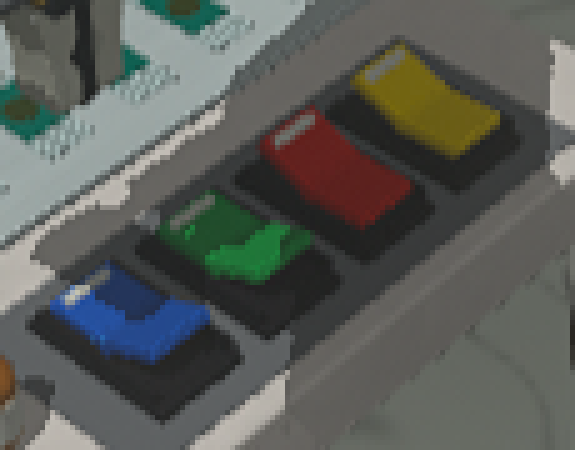

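The crop shows blue and green both fully on and red still off. Red is next.

Request:
arm_command:
  targets:
    - [[0,0,0],[-5,-38,0],1]
    - [[0,0,0],[-5,-38,0],1]
    - [[0,0,0],[-5,-38,0],1]
    - [[0,0,0],[0,0,-20],1]
    - [[0,0,0],[0,0,-30],1]
    - [[0,0,0],[0,0,-30],1]
    - [[0,0,0],[0,0,-5],1]
    - [[0,0,0],[0,0,-3],1]

```text
t: 7.45
eef_pos: [0.5905, 0.003, 0.2585]
ee_rot: [-3.14, -0.003, 3.008]
force: [-0.6, -0.8, 1.6]
width: 0.0003
```

Request:
arm_command:
  targets:
    - [[0,0,0],[0,0,-3],1]
    - [[0,0,0],[0,0,-3],1]
    - [[0,0,0],[0,0,-3],1]
    - [[0,0,0],[0,0,-2],1]
    - [[0,0,0],[0,0,0],1]

```text
t: 7.95
eef_pos: [0.5919, 0.0033, 0.2503]
ee_rot: [3.141, 0.003, 3.009]
force: [-0.6, -2.1, 9.6]
width: 0.0007
```

Request:
arm_command:
  targets:
    - [[0,0,0],[0,0,-1],1]
    - [[0,0,0],[0,0,0],1]

```text
t: 8.15
eef_pos: [0.5919, 0.0033, 0.2502]
ee_rot: [3.141, 0.003, 3.009]
force: [-2.9, -0.8, 17.6]
width: 0.0004
```

Request:
arm_command:
  targets:
    - [[0,0,0],[0,0,-1],1]
    - [[0,0,0],[0,0,0],1]

```text
t: 8.35
eef_pos: [0.5918, 0.0033, 0.2501]
ee_rot: [3.141, 0.004, 3.01]
force: [-6.2, -0.6, 24.3]
width: 0.0008
```

Request:
arm_command:
  targets:
    - [[0,0,0],[0,0,10],1]
    - [[0,0,0],[0,0,30],1]
    - [[0,0,0],[0,0,40],1]
    - [[0,0,0],[0,0,40],1]
    - [[0,0,0],[0,0,30],1]
    - [[0,0,0],[0,0,10],1]
    - [[0,0,0],[0,0,0],1]
    - [[0,0,0],[0,0,0],1]

```text
t: 9.15
eef_pos: [0.5906, 0.0032, 0.4054]
ee_rot: [3.141, -0.002, 3.008]
force: [-0.0, -0.1, -0.5]
width: 0.0004
```

```bash
python3 - <<'E'
from h import *
s=get_state(); print({k:s[k] for k in ['t','eef_pos','qd','force']})
check('d4')
save('scene','s4')
E
```

```text
{'t': 9.15, 'eef_pos': array([0.5906339 , 0.00320758, 0.4054466 ]), 'qd': array([-0.00019086,  0.01517761, -0.01263909,  0.00190797,  0.00017757,
        0.00074827]), 'force': array([-0.03375496, -0.1069949 , -0.50643816])}
green near z90 0.0825 far z 0.0725
blue near z90 0.0824 far z 0.0724
yellow near z90 0.0734 far z 0.0799
red near z90 0.0823 far z 0.073
```

View pics/d4.png

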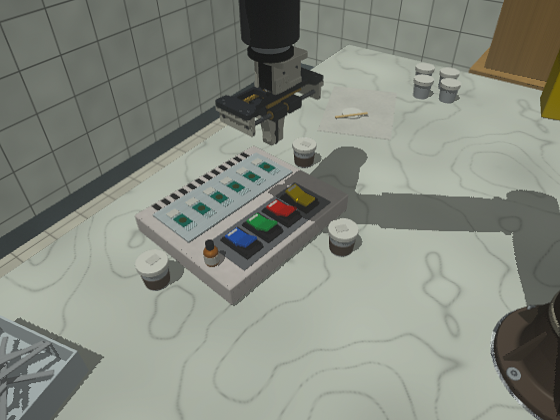

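View pics/s4.png

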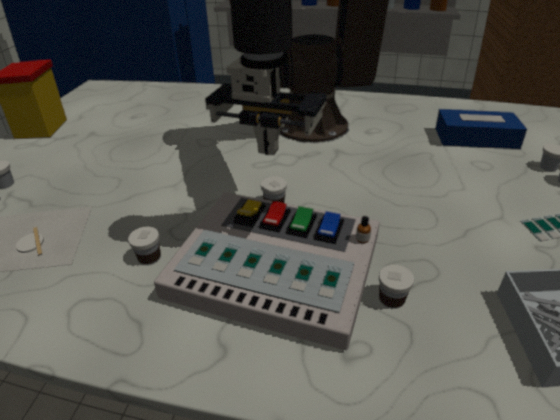

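Both views show green, blue and red on and yellow off. In the side view the bottle (211,252) and the pots (343,237), (304,152) and (153,270) are where they started, and the gripper is well clear. Handing in.

```bash
python3 -c "
from station import *
print(job_done())"
```

```text
the job is handed in; nothing more can be done
None
```

I pressed the green, then blue, then red rockers fully on with the closed fingertips, raised the arm clear and handed the job in at about 9 s. No verdict was reported.

- **Pressing:** each rocker was pushed until travel stopped and the force rose to 15–24 N, well under the limit. I checked the side camera after each one.
- **Final rocker check:** green, blue and red have their far halves level (72–73 mm) and near halves raised (about 82 mm), which is fully on. Yellow is unchanged at off (near half about 73 mm, far half about 80 mm).
- **Pots and bottle:** by eye in both camera views they stand where they started; I did not measure their positions.
- **Clearance:** the fingertips are about 15 cm above the switches, and the wrist force is about zero.
- **Disagreements:** the three cameras' estimates of the rocker pivots differed by up to about 5 mm along x and 2–3 mm along y. I used a value in the middle, and no check failed.

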